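# Test three spring latches and tag the one in limits

## Robot

A 7-joint arm with a two-finger parallel gripper is mounted at the origin on a cart in front of the work surface, level with it; the furniture and walls round the work are solid. World frame = base frame: x ahead of the robot, y to its left, z up, the work surface at z = 0. Lengths are in m, angles in rad, forces in N, time in s.
With the tool pointing down it reaches from about 0.425 to 0.975 m from the base axis. Payload 16.7 kg.
Tool frame: the origin (TCP) lies between the finger pads; the fingertips stand ahead of it and the grasp point (between the pads) lies 3 mm ahead of it (r.tcp_to_tips is the x of the fingertips in the tool frame, in m); x points along the fingers, y is the direction in which the jaws open and shut, and the axes are right-handed (so a half turn about x gives the same grasp; the last joint's range is limited). The gripper opens to 85 mm and grips with 20 to 120 N. Pads are 22 mm wide; open, the fingers measure 114 mm over their backs; the gripper's body (76 mm by 85 mm) begins 54 mm behind the grasp point. The pads swing forward as they close: fully open they stand 13 mm farther back than shut.
Start: joints at [-1.456, 0.426, 0.074, 1.606, -0.034, 1.111, -0.067], TCP at [0.176, 0.652, 0.253] pointing down, gripper open.
Joint ranges: [-2.85, 2.85], [-0.5, 2.14], [-1.23, 1.37], [0.21, 2.46], [-1.02, 4.16], [0.16, 2.05], [-2.73, 2.73]. Speed limits (rad/s): [1.89, 1.89, 2.39, 2.39, 3.01, 3.01, 3.01].

## Interface

Orientations are given as a 3x3 rotation matrix whose columns are the frame's x, y, z axes.
In Python, from workcell import r gives the robot as it stands.
- The arm moves only by the tool arm_command, never from a script. Its argument "increments" is a list of rows, each a list of 3 entries, a list of its own where there are three numbers: the shift along the tool's x, y, z in m, then the turn about the tool's x in rad, then the opening, from -1 (shut) to 1 (fully open). A call has 1 to 8 rows; each row is the pose to reach, as a shift and turn from the pose commanded when the call began, along the tool's axes at that moment; what a row does not reach only later rows make up. A row lasts 1/12 s, in which the tool goes at most 41.7 mm and 7.16 degrees, less where a joint would pass 70% of its speed; a pose out of reach is approached as far as the arm can. A call with a gripper value outside its range is refused whole. The fingers move at their own pace and stop on an object; "force" is the grip in N (left out, the last holds). Time passes only in rows, so rows that repeat a pose let the fingers close. It gives the time, the measured TCP pose, the force and the opening at its end, in the units of the state.
- r.get_obs(): the state, without advancing time (a new reading comes with each control period).
- r.read_camera(name): name is "side" or "top" or "wrist"; returns a dict with "color" (384x512x3 uint8, blue, green, red), "depth" (384x512 float32, m along the optical axis (not along the pixel's ray), 0 where there is no reading), "vfov" (degrees; the focal length in pixels is half the picture's height over the tangent of half this angle, whatever the lens; pixels are square), "cx", "cy" (the principal point, pixels), "xyz" and "attitude" of the camera in the world. Camera axes: x right, y up, looking along -z (the intrinsics and any distortion apply to the point x, -y, -z); pixel columns grow to the right and rows downward; lengths in m; the calibration is good to about 2 mm. A picture is of the moment at which its call begins.
- r.close_job(): hands the job in, once; it reports no verdict.
Trained networks look in a picture, given as the dict that the camera call returned (one of the last four; its "shot" number tells which), for a name from the list of things; names that differ only in an ending like _2 or _b are one class to them, and where a whole thing is asked for, a point or a joint stands for the part that bears it (a point fixed in the world has none). Each returns a list of dicts, best first, with "p" (0 to 1); they miss things now and then, are a little off and sometimes report something else, mostly with a low value. They report only what shows in the picture. A call takes as long as a camera call. They do not tell look-alikes from the thing itself.
- r.spot_in(name, picture): "bbox" ([centre column, centre row, width, height] in pixels, round what is visible of it).
- r.silhouettes(name, picture): "mask" (384x512 bool, what is visible of it) and "bbox" ([centre column, centre row, width, height] in pixels, round what is visible of it).
- r.mark_of(name, picture): "point" ([column, row] in pixels: a listed point, or the origin of a listed thing).
The state is a dict: "clock": time; "joint_pos": joint angles; "qvel": joint speeds; "joint_efforts": joint torques, N m; "position": TCP position; "eef_rot": TCP orientation; "ft_force": force on the tool from outside, world axes, zero at the start; "ft_torque": the same for the moment, N m; "finger_gap": finger opening in m.
Only numpy, scipy, OpenCV 4.12 (cv2) and the standard library are available. Lean on these libraries where they do the work, as an engineer would, in place of code of your own. Each camera call takes 0.05 s, during which the arm holds its last target.

## Task

Press the plunger of each of the three spring latches slowly straight down until it clicks and stays down, feeling the force at which it gives way and never pressing any of them with more than 22 N. Exactly one of them gives way within the limits of 6 to 11 N: after all three have been clicked, slide the black tag of that latch all the way across to the other end of its track. Leave the tags of the other two where they are, do not disturb the carton and the battery that stand between the latches, and draw the hand back.

Things in the scene. Friction and masses are not known exactly. Their poses are not given: they have to be found in the camera images.
- latch_a: one of three outwardly identical spring latches, each fixed on the bench in an aluminium block 100 x 70 mm, 36 mm high, on a foot plate 108 x 78 x 6 mm. Origin at the centre of its underside on the bench; x along the 100 mm, from the tag towards the plunger, y along the 70 mm, z up
- latch_a_plunger: round steel press cap of latch_a, 27 mm across; origin at the centre of its top, 25 mm to +x of the latch's centre, 64 mm above the bench when out. Pressed straight down, its spring force rises over 2 to 7 mm to the release force (2 to 18 N, hidden), then falls to nothing at 5 to 11 mm, where it snaps down and stays, 2 to 3 mm lower on a hard stop. Travel and force differ from latch to latch
- latch_a_tag: black sliding tag of latch_a: upright fin 18 (x) by 8 (y) mm on a foot 24 x 16 x 4 mm, top 57.5 mm above the bench; origin near the fin's centre, 47.5 mm above the bench, 25 mm to -x of the latch's centre. It starts 12 to 10 mm on the -y side of the latch's centre line, slides to +y as far as 12 mm on the +y side, and stays where left; friction 1.5 N
- latch_b: one of three outwardly identical spring latches, each fixed on the bench in an aluminium block 100 x 70 mm, 36 mm high, on a foot plate 108 x 78 x 6 mm. Origin at the centre of its underside on the bench; x along the 100 mm, from the tag towards the plunger, y along the 70 mm, z up
- latch_b_plunger: round steel press cap of latch_b, 27 mm across; origin at the centre of its top, 25 mm to +x of the latch's centre, 64 mm above the bench when out. Pressed straight down, its spring force rises over 2 to 7 mm to the release force (2 to 18 N, hidden), then falls to nothing at 5 to 11 mm, where it snaps down and stays, 2 to 3 mm lower on a hard stop. Travel and force differ from latch to latch
- latch_b_tag: black sliding tag of latch_b: upright fin 18 (x) by 8 (y) mm on a foot 24 x 16 x 4 mm, top 57.5 mm above the bench; origin near the fin's centre, 47.5 mm above the bench, 25 mm to -x of the latch's centre. It starts 12 to 10 mm on the -y side of the latch's centre line, slides to +y as far as 12 mm on the +y side, and stays where left; friction 1.5 N
- latch_c: one of three outwardly identical spring latches, each fixed on the bench in an aluminium block 100 x 70 mm, 36 mm high, on a foot plate 108 x 78 x 6 mm. Origin at the centre of its underside on the bench; x along the 100 mm, from the tag towards the plunger, y along the 70 mm, z up
- latch_c_plunger: round steel press cap of latch_c, 27 mm across; origin at the centre of its top, 25 mm to +x of the latch's centre, 64 mm above the bench when out. Pressed straight down, its spring force rises over 2 to 7 mm to the release force (2 to 18 N, hidden), then falls to nothing at 5 to 11 mm, where it snaps down and stays, 2 to 3 mm lower on a hard stop. Travel and force differ from latch to latch
- latch_c_tag: black sliding tag of latch_c: upright fin 18 (x) by 8 (y) mm on a foot 24 x 16 x 4 mm, top 57.5 mm above the bench; origin near the fin's centre, 47.5 mm above the bench, 25 mm to -x of the latch's centre. It starts 12 to 10 mm on the -y side of the latch's centre line, slides to +y as far as 12 mm on the +y side, and stays where left; friction 1.5 N
- fuse_box_center (a point): centre of a small loose carton, 36 x 62 x 24 mm, a bystander between the latches
- battery_9v_center (a point): centre of a loose nine-volt battery standing on end, 18 x 26 x 49 mm, a bystander between the latches
There are look-alikes about, which are no part of the job. Leave any red look-alike of the latch_a alone.

How it is judged:
On the way, in this order (a step that is already met when the one before it is completed fails the run):
1. all three plungers have clicked down, with no tag slid across yet (z of latch_a_plunger in the frame of latch_a below 0.0542 m and z of latch_b_plunger in the frame of latch_b below 0.0567 m and z of latch_c_plunger in the frame of latch_c below 0.0517 m and y of latch_a_tag in the frame of latch_a below -0.004 m and y of latch_b_tag in the frame of latch_b below -0.004 m and y of latch_c_tag in the frame of latch_c below -0.004 m), for 0.2 s.
2. the tag of the latch that gives way within 6 to 11 N is slid across (y of latch_c_tag in the frame of latch_c above 0.009 m), for 0.2 s.
At the end, for the whole second after the job is handed in: All three plungers are down on their stops (within 1.2 mm), the tag of the one latch whose release force lies within 6 to 11 N is at the +y end of its track (within 3 mm), and the other two tags are still at their -y ends (within 8 mm) (z of latch_a_plunger in the frame of latch_a below 0.0542 m and z of latch_b_plunger in the frame of latch_b below 0.0567 m and z of latch_c_plunger in the frame of latch_c below 0.0517 m and y of latch_c_tag in the frame of latch_c above 0.009 m and y of latch_a_tag in the frame of latch_a below -0.004 m and y of latch_b_tag in the frame of latch_b below -0.004 m); the robot touches nothing.
It fails at once if a plunger is pressed with more than 22 N (contact force between any of latch_a_plunger, latch_b_plunger, latch_c_plunger and anything else above 22 N).
It fails at once if the tag of a latch outside the limits is slid more than 8 mm from its end (y of latch_a_tag in the frame of latch_a above -0.004 m or y of latch_b_tag in the frame of latch_b above -0.004 m).
It fails at once if the carton or the battery is shifted more than 25 mm or knocked over (distance of any of fuse_box_center, battery_9v_center from where it was at the start of the episode above 0.025 m).
It also fails if it takes over 72 s, if anything falls off the work surface, if the arm or the gripper's body presses on something with over 40 N, if the wrist force passes 120 N, or if a joint passes its speed limit or range.

## Working session

There is one attempt and no reset: what is moved stays moved. The work goes in short steps, Python scripts to look and compute and a tool call to move; the robot and the scene stay as the last step left them, time stands still between calls to the robot, and variables do not carry over. Pictures are saved under pics/ and viewed, and the job is handed in when it is done.

Besides the shell and the picture viewer there is one more tool, called as name(argument=value, ...), one argument or row to a line, values as JSON. arm_command: Moves the arm, as the interface text tells. Its arguments: {"type":"object","properties":{"increments":{"type":"array"},"force":{"type":"number"}},"required":["increments"]}

```bash
mkdir -p pics; ls; python3 - <<'E'
from workcell import r
import cv2,numpy as np
o=r.get_obs()
for k,v in o.items(): print(k,np.round(v,4).tolist())
print(r.tcp_to_tips)
for n in("top","side"):
    p=r.read_camera(n); cv2.imwrite(f"pics/{n}0.png",p["color"]); np.savez(f"{n}0.npz",**{k:v for k,v in p.items()})
    print(n,{k:(np.round(v,4).tolist() if k not in("color","depth") else 0) for k,v in p.items()})
    for t in("latch_a","latch_a_plunger","latch_a_tag"):
        print(t,[(np.round(d["bbox"]).tolist(),round(d["p"],2)) for d in r.spot_in(t,p)])
        print(" mark",[(np.round(d["point"],1).tolist(),round(d["p"],2)) for d in r.mark_of(t,p)])
E
```

```text
pics
clock 0.0
joint_pos [-1.4565, 0.4267, 0.0738, 1.6066, -0.0341, 1.1108, -0.0671]
qvel [-0.0007, 0.0008, -0.0004, -0.0015, 0.0009, -0.0017, 0.0008]
joint_efforts [0.0003, -94.9807, 3.7615, -46.3539, 0.0194, 0.0098, 0.0]
position [0.1759, 0.6513, 0.2526]
eef_rot [[-0.0003, 0.2608, 0.9654], [-0.0013, 0.9654, -0.2608], [-1.0, -0.0013, 0.0001]]
ft_force [0.211, 0.4026, -0.0288]
ft_torque [-0.0184, -0.0458, -0.0079]
finger_gap 0.0854
0.022
top {'color': 0, 'depth': 0, 'vfov': 47.0479, 'cx': 257.3343, 'cy': 188.8587, 'xyz': [0.422, 0.164, 1.0678], 'attitude': [[-0.0293, 0.9885, -0.1485], [-0.9994, -0.0318, -0.0139], [-0.0184, 0.148, 0.9888]], 'shot': 1}
latch_a [([206.0, 237.0, 38.0, 48.0], 0.72)]
 mark [([291.1, 224.9], 0.88), ([145.9, 160.7], 0.76), ([387.7, 206.8], 0.73), ([204.7, 238.7], 0.65), ([381.5, 223.8], 0.56)]
latch_a_plunger [([143.0, 146.0, 14.0, 10.0], 0.39)]
 mark [([141.0, 142.7], 0.46), ([203.4, 226.0], 0.45)]
latch_a_tag [([208.0, 250.0, 7.0, 16.0], 0.63), ([392.0, 235.0, 9.0, 8.0], 0.58), ([145.0, 169.0, 2.0, 12.0], 0.38), ([335.0, 229.0, 14.0, 8.0], 0.37)]
 mark [([147.2, 167.9], 0.59), ([208.5, 247.6], 0.48)]
side {'color': 0, 'depth': 0, 'vfov': 46.4673, 'cx': 261.7769, 'cy': 186.7253, 'xyz': [0.2967, -0.785, 0.4375], 'attitude': [[0.9703, 0.0728, -0.2308], [-0.2419, 0.3296, -0.9126], [0.0097, 0.9413, 0.3374]], 'shot': 2}
latch_a [([248.0, 224.0, 54.0, 41.0], 0.85), ([283.0, 169.0, 42.0, 24.0], 0.85), ([224.0, 193.0, 44.0, 32.0], 0.72), ([272.0, 274.0, 66.0, 49.0], 0.64)]
 mark [([248.5, 233.6], 0.94), ([221.2, 201.5], 0.81), ([277.8, 176.4], 0.72), ([268.1, 283.7], 0.6)]
latch_a_plunger [([231.0, 180.0, 6.0, 6.0], 0.38)]
 mark [([230.2, 180.8], 0.42), ([286.9, 155.6], 0.41)]
latch_a_tag [([268.0, 166.0, 3.0, 6.0], 0.63)]
 mark [([213.8, 184.3], 0.47), ([246.5, 233.4], 0.28)]
```

```bash
python3 - <<'E'
import cv2
a=cv2.imread("pics/top0.png");cv2.imwrite("pics/top0c.png",cv2.resize(a[100:300,100:430],None,fx=2.4,fy=2.4,interpolation=3))
a=cv2.imread("pics/side0.png");cv2.imwrite("pics/side0c.png",cv2.resize(a[130:320,150:400],None,fx=3.1,fy=3.1,interpolation=3))
E
```

```text
(no output)
```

View pics/top0.png

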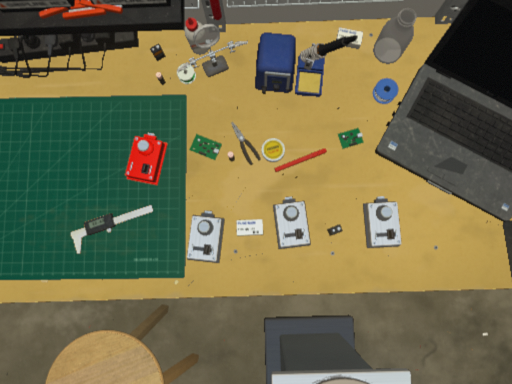

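```bash
true
```

```text
(no output)
```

View pics/top0c.png

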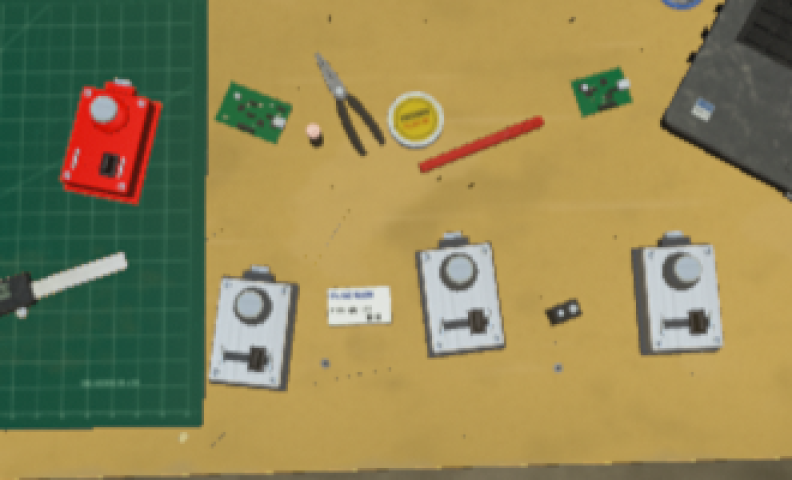

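View pics/side0c.png

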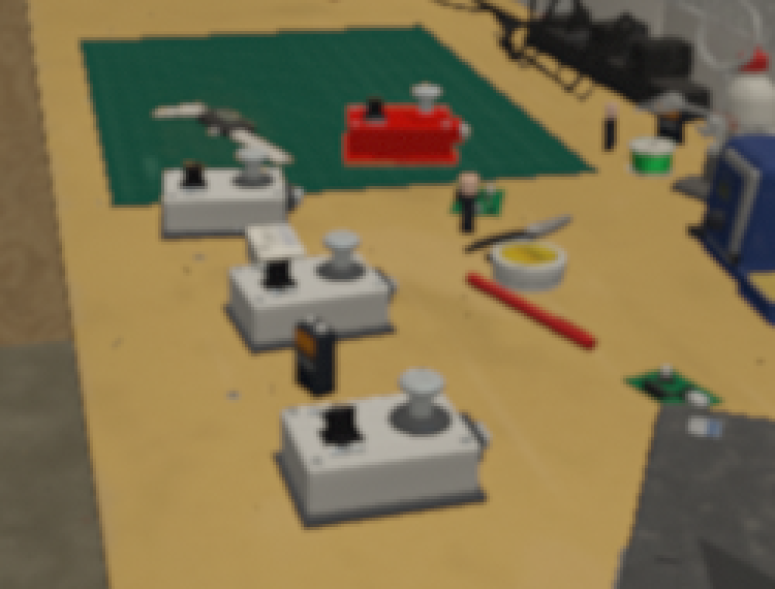

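The top view shows three silver latches at about (205,238), (291,225) and (383,223), with tags at the right end of their tracks. The red look-alike is at (146,160) and is off limits. The carton is at (250,227) and the battery at (335,229). Next I locate the latches metrically.

```bash
cat > h.py <<'E'
import numpy as np,cv2
def ray(p,uv):
    H=p["depth"].shape[0]; f=H/2/np.tan(np.radians(float(p["vfov"]))/2)
    uv=np.atleast_2d(uv).astype(float)
    d=np.c_[(uv[:,0]-p["cx"])/f,-(uv[:,1]-p["cy"])/f,-np.ones(len(uv))]
    return d@np.asarray(p["attitude"]).T, np.asarray(p["xyz"])
def cloud(p):
    v,u=np.mgrid[0:384,0:512]; d,o=ray(p,np.c_[u.ravel(),v.ravel()])
    return (o+d*np.asarray(p["depth"]).ravel()[:,None]).reshape(384,512,3)
def at_z(p,uv,z):
    d,o=ray(p,uv); return o+d*((z-o[2])/d[:,2])[:,None]
def proj(p,X):
    f=192/np.tan(np.radians(float(p["vfov"]))/2)
    c=(np.atleast_2d(X)-np.asarray(p["xyz"]))@np.asarray(p["attitude"])
    return np.c_[p["cx"]+f*c[:,0]/-c[:,2], p["cy"]-f*c[:,1]/-c[:,2]]
E
python3 - <<'E'
from h import *
p=np.load("top0.npz"); C=cloud(p)
for n,(u,v) in dict(L=(205,238),M=(291,225),R=(383,223)).items():
    S=C[v-35:v+36,u-30:u+31].reshape(-1,3); z=S[:,2]
    print(n,"table",np.round(np.median(z[z<.012]),4))
    b=S[(z>.030)&(z<.044)]; 
    rc=cv2.minAreaRect(b[:,:2].astype(np.float32)); print(" block",len(b),np.round(rc[0],4),np.round(rc[1],4),rc[2],"z",np.median(b[:,2]))
    c=S[(z>.057)&(z<.07)]; 
    print(" cap",len(c),np.round(c.mean(0),4), "std",c.std(0))
    t=S[(z>.046)&(z<.0595)];print(np.round(t[:12],3).tolist())
E
```

```text
L table 0.0015
 block 1167 [0.4709 0.3058] [0.0707 0.1091] 81.81143188476562 z 0.03675023410890721
 cap 127 [0.4827 0.3023 0.0633] std [0.01981487 0.00641729 0.00259346]
[[0.492, 0.29, 0.047], [0.448, 0.301, 0.059], [0.448, 0.297, 0.056], [0.446, 0.301, 0.056], [0.446, 0.299, 0.057], [0.446, 0.296, 0.058], [0.446, 0.295, 0.053], [0.444, 0.299, 0.059], [0.444, 0.297, 0.056], [0.444, 0.295, 0.053], [0.442, 0.301, 0.058], [0.441, 0.295, 0.049]]
M table 0.0007
 block 1161 [0.4998 0.1002] [0.1131 0.0702] 5.257413864135742 z 0.03658567913642896
 cap 124 [0.5118 0.1003 0.0637] std [0.01758994 0.00811384 0.00254859]
[[0.527, 0.111, 0.059], [0.525, 0.114, 0.058], [0.508, 0.094, 0.057], [0.478, 0.088, 0.056], [0.478, 0.086, 0.055], [0.476, 0.091, 0.058], [0.476, 0.088, 0.058], [0.476, 0.086, 0.057], [0.476, 0.084, 0.055], [0.474, 0.09, 0.055], [0.474, 0.088, 0.059], [0.474, 0.084, 0.056]]
R table 0.0007
 block 1170 [ 0.4917 -0.1142] [0.1092 0.0708] 1.1406062841415405 z 0.03662268878112784
 cap 122 [ 0.5063 -0.1142  0.0635] std [0.01689752 0.00733268 0.00252593]
[[0.52, -0.119, 0.059], [0.514, -0.101, 0.048], [0.502, -0.109, 0.059], [0.501, -0.105, 0.046], [0.47, -0.122, 0.053], [0.469, -0.125, 0.059], [0.469, -0.127, 0.058], [0.468, -0.121, 0.047], [0.467, -0.121, 0.055], [0.467, -0.123, 0.056], [0.467, -0.125, 0.055], [0.467, -0.127, 0.057]]
```

```bash
python3 - <<'E'
from h import *
p=np.load("top0.npz"); C=cloud(p)
for n,(u,v) in dict(L=(205,238),M=(291,225),R=(383,223)).items():
    S=C[v-35:v+36,u-30:u+31].reshape(-1,3); z=S[:,2]
    c=S[(z>.060)&(z<.07)];q=cv2.minEnclosingCircle(c[c[:,0]>c[:,0].mean()-.015][:,:2].astype(np.float32))
    c=c[np.hypot(*(c[:,:2]-np.median(c[:,:2],0)).T)<.02]
    print(n,"cap",np.round(c.mean(0),4),np.round((c.max(0)+c.min(0))/2,4),len(c))
    t=S[(z>.050)&(z<.0615)&(S[:,0]<c[:,0].mean()-.03)];
    print(" tag",len(t),np.round(t.mean(0),4),np.round(t.min(0),4),np.round(t.max(0),4))
    b=S[(z>.033)&(z<.041)];rc=cv2.minAreaRect(b[:,:2].astype(np.float32)); print(rc)
q=np.load("side0.npz");D=cloud(q)
for uv in [(250,205),(252,247)]:
    pass
for n,(u,v) in dict(box=(250,227),bat=(335,229)).items():
    S=C[v-12:v+13,u-18:u+19].reshape(-1,3); s=S[S[:,2]>.012]; print(n,s.min(0).round(3),s.max(0).round(3))
E
```

```text
L cap [0.4908 0.3028 0.0643] [0.4903 0.3034 0.0647] 103
 tag 29 [0.4401 0.2991 0.0579] [0.4324 0.2949 0.0526] [0.4483 0.3035 0.0611]
((0.4707093834877014, 0.3056647777557373), (0.07034620642662048, 0.10886075347661972), 81.81143188476562)
M cap [0.518  0.102  0.0646] [0.5181 0.1018 0.0647] 106
 tag 28 [0.47   0.0868 0.0573] [0.462  0.0822 0.0528] [0.4783 0.0906 0.0607]
((0.4965002238750458, 0.10018181800842285), (0.10643664002418518, 0.06973566859960556), 5.329514503479004)
R cap [ 0.5118 -0.113   0.0642] [ 0.5115 -0.1136  0.0647] 106
 tag 32 [ 0.4618 -0.1242  0.0568] [ 0.4536 -0.1301  0.0519] [ 0.4698 -0.1203  0.0614]
((0.4907779395580292, -0.11409170925617218), (0.10727706551551819, 0.07057388871908188), 1.3041044473648071)
box [0.422 0.164 0.012] [0.508 0.23  1.068]
bat [ 0.422 -0.014  0.012] [0.488 0.164 1.068]
```

arm_command(
  increments=[
    [[0.03, -0.02, 0.03], 0, -1],
    [[0.06, -0.04, 0.06], 0, -1],
    [[0.08, -0.06, 0.09], 0, -1],
    [[0.1, -0.08, 0.12], 0, -1],
    [[0.1, -0.1, 0.155], 0, -1],
    [[0.1, -0.12, 0.19], 0, -1],
    [[0.1, -0.14, 0.22], 0, -1],
    [[0.1, -0.16, 0.25], 0, -1],
  ],
  force=40,
)

```text
clock: 1.37
position: [0.3774, 0.4296, 0.1533]
eef_rot: [[0.0, 0.262, 0.965], [-0.0, 0.965, -0.262], [-1.0, -0.0, 0.0]]
ft_force: [1.2, 0.4, -0.3]
finger_gap: 0.0001
```

arm_command(
  increments=[
    [[0.0, -0.02, 0.03], 0, -1],
    [[0.0, -0.04, 0.06], 0, -1],
    [[0.01, -0.06, 0.09], 0, -1],
    [[0.02, -0.08, 0.12], 0, -1],
    [[0.03, -0.094, 0.145], 0, -1],
    [[0.04, -0.094, 0.145], 0, -1],
    [[0.04, -0.094, 0.145], 0, -1],
  ],
)

```text
clock: 1.95
position: [0.4915, 0.3014, 0.1117]
eef_rot: [[-0.001, 0.264, 0.965], [-0.002, 0.965, -0.264], [-1.0, -0.002, -0.001]]
ft_force: [-0.6, 0.2, -0.5]
finger_gap: 0.0002
```

```bash
python3 - <<'E'
from workcell import r
from h import *
o=r.get_obs(); print(o["clock"],o["position"].round(4) if hasattr(o["position"],"round") else o["position"],o["ft_force"])
p=r.read_camera("wrist"); cv2.imwrite("pics/w1.png",p["color"]); np.savez("w1.npz",**p)
print(p["xyz"],p["vfov"])
C=cloud(p);z=C[...,2]
m=(z>.0615)&(z<.068)&(np.hypot(C[...,0]-.49,C[...,1]-.303)<.03)
print(m.sum(),C[m].mean(0) if m.any() else 0)
print(proj(p,[[.4908,.3028,.064],[.44,.299,.0575]]))
E
```

```text
1.95 [0.4915 0.3014 0.1117] [-0.59614875  0.24593715 -0.50428391]
[0.4144179  0.3228355  0.23202433] 58.63678241035259
1401 [0.48810217 0.30380839 0.06335228]
[[252.34136088 236.45356686]
 [219.21594725 145.7429047 ]]
```

View pics/w1.png

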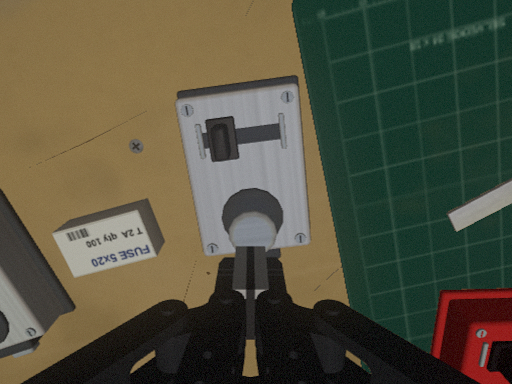

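The wrist view shows the cap at about (252,232), directly under the shut fingertips, with the tag at (220,140) and the carton clear at left. I descend now.

arm_command(
  increments=[
    [[0.01, 0.001, -0.001], 0, -1],
    [[0.02, 0.001, -0.001], 0, -1],
    [[0.023, 0.001, -0.001], 0, -1],
    [[0.023, 0.001, -0.001], 0, -1],
  ],
)

```text
clock: 2.33
position: [0.4894, 0.305, 0.0892]
eef_rot: [[-0.001, 0.259, 0.966], [-0.001, 0.966, -0.259], [-1.0, -0.001, -0.001]]
ft_force: [0.1, -0.2, 0.7]
finger_gap: -0.0
```

arm_command(
  increments=[
    [[0.001, 0, 0], 0, -1],
    [[0.001, 0, 0], 0, -1],
  ],
)

```text
clock: 2.5
position: [0.4903, 0.3049, 0.0894]
eef_rot: [[0.0, 0.26, 0.965], [0.0, 0.965, -0.26], [-1.0, 0.0, 0.0]]
ft_force: [1.1, 0.2, 0.6]
finger_gap: -0.0001
```

arm_command(
  increments=[
    [[0.001, 0, 0], 0, -1],
    [[0.001, 0, 0], 0, -1],
  ],
)

```text
clock: 2.67
position: [0.4905, 0.3047, 0.0885]
eef_rot: [[0.0, 0.261, 0.965], [0.0, 0.965, -0.261], [-1.0, 0.0, 0.0]]
ft_force: [-0.7, -0.1, 0.4]
finger_gap: -0.0002
```

arm_command(
  increments=[
    [[0.001, 0, 0], 0, -1],
    [[0.001, 0, 0], 0, -1],
  ],
)

```text
clock: 2.83
position: [0.4904, 0.3046, 0.0873]
eef_rot: [[0.0, 0.261, 0.965], [0.0, 0.965, -0.261], [-1.0, 0.0, 0.0]]
ft_force: [0.1, -0.5, -0.0]
finger_gap: -0.0001
```

arm_command(
  increments=[
    [[0.001, 0, 0], 0, -1],
    [[0.001, 0, 0], 0, -1],
  ],
)

```text
clock: 3.0
position: [0.4904, 0.3046, 0.0863]
eef_rot: [[0.0, 0.261, 0.965], [0.0, 0.965, -0.261], [-1.0, 0.0, 0.0]]
ft_force: [-0.5, 0.3, 0.2]
finger_gap: -0.0004
```

arm_command(
  increments=[
    [[0.0005, 0, 0], 0, -1],
    [[0.0005, 0, 0], 0, -1],
  ],
)

```text
clock: 3.17
position: [0.4904, 0.3047, 0.0861]
eef_rot: [[0.0, 0.261, 0.965], [0.0, 0.965, -0.261], [-1.0, 0.0, -0.0]]
ft_force: [-2.7, -1.9, 7.9]
finger_gap: -0.0001
```

arm_command(
  increments=[
    [[0.0005, 0, 0], 0, -1],
    [[0.0005, 0, 0], 0, -1],
  ],
)

```text
clock: 3.33
position: [0.4905, 0.3046, 0.0857]
eef_rot: [[0.0, 0.261, 0.965], [0.0, 0.965, -0.261], [-1.0, 0.0, 0.0]]
ft_force: [-2.0, -1.6, 8.8]
finger_gap: 0.0002
```

arm_command(
  increments=[
    [[0.0003, 0, 0], 0, -1],
    [[0.0003, 0, 0], 0, -1],
  ],
)

```text
clock: 3.5
position: [0.4905, 0.3046, 0.0854]
eef_rot: [[0.0, 0.261, 0.965], [0.0, 0.965, -0.261], [-1.0, 0.0, 0.0]]
ft_force: [-2.0, -1.7, 9.2]
finger_gap: 0.0002
```

arm_command(
  increments=[
    [[0.0003, 0, 0], 0, -1],
    [[0.0003, 0, 0], 0, -1],
  ],
)

```text
clock: 3.67
position: [0.4905, 0.3046, 0.0852]
eef_rot: [[0.0, 0.261, 0.965], [0.0, 0.965, -0.261], [-1.0, 0.0, -0.0]]
ft_force: [-2.5, -2.7, 9.6]
finger_gap: 0.0002
```

arm_command(
  increments=[
    [[0.0005, 0, 0], 0, -1],
    [[0.0005, 0, 0], 0, -1],
  ],
)

```text
clock: 3.83
position: [0.4905, 0.3046, 0.0847]
eef_rot: [[0.0, 0.261, 0.965], [0.0, 0.965, -0.261], [-1.0, 0.0, 0.0]]
ft_force: [-3.6, -2.6, 10.2]
finger_gap: 0.0002
```

arm_command(
  increments=[
    [[0.0005, 0, 0], 0, -1],
    [[0.0005, 0, 0], 0, -1],
  ],
)

```text
clock: 4.0
position: [0.4905, 0.3046, 0.0843]
eef_rot: [[0.0, 0.261, 0.965], [0.0, 0.965, -0.261], [-1.0, 0.0, 0.0]]
ft_force: [-4.1, -1.9, 11.8]
finger_gap: 0.0
```

arm_command(
  increments=[
    [[0.0005, 0, 0], 0, -1],
    [[0.0005, 0, 0], 0, -1],
  ],
)

```text
clock: 4.17
position: [0.4905, 0.3047, 0.0838]
eef_rot: [[0.0, 0.261, 0.965], [0.0, 0.965, -0.261], [-1.0, 0.0, 0.0]]
ft_force: [-3.3, -2.2, 13.6]
finger_gap: 0.0001
```

arm_command(
  increments=[
    [[0.0005, 0, 0], 0, -1],
    [[0.0005, 0, 0], 0, -1],
  ],
)

```text
clock: 4.33
position: [0.4905, 0.3046, 0.0834]
eef_rot: [[0.0, 0.261, 0.965], [0.0, 0.965, -0.261], [-1.0, 0.0, 0.0]]
ft_force: [-4.1, -2.4, 12.7]
finger_gap: -0.0
```

arm_command(
  increments=[
    [[0.0005, 0, 0], 0, -1],
    [[0.0005, 0, 0], 0, -1],
  ],
)

```text
clock: 4.5
position: [0.4905, 0.3046, 0.0829]
eef_rot: [[0.0, 0.261, 0.965], [0.0, 0.965, -0.261], [-1.0, 0.0, 0.0]]
ft_force: [-3.1, -3.1, 14.7]
finger_gap: 0.0004
```

arm_command(
  increments=[
    [[0.0005, 0, 0], 0, -1],
    [[0.0005, 0, 0], 0, -1],
  ],
)

```text
clock: 4.67
position: [0.4905, 0.3046, 0.0824]
eef_rot: [[0.0, 0.261, 0.965], [0.0, 0.965, -0.261], [-1.0, 0.0, 0.0]]
ft_force: [-4.3, -3.2, 14.9]
finger_gap: -0.0
```

arm_command(
  increments=[
    [[0.0005, 0, 0], 0, -1],
    [[0.0005, 0, 0], 0, -1],
  ],
)

```text
clock: 4.83
position: [0.4905, 0.3046, 0.0819]
eef_rot: [[0.0, 0.261, 0.965], [0.0, 0.965, -0.261], [-1.0, 0.0, 0.0]]
ft_force: [-3.9, -3.4, 14.1]
finger_gap: 0.0
```

arm_command(
  increments=[
    [[0.0005, 0, 0], 0, -1],
    [[0.0005, 0, 0], 0, -1],
  ],
)

```text
clock: 5.0
position: [0.4906, 0.3046, 0.0814]
eef_rot: [[0.0, 0.261, 0.965], [0.0, 0.965, -0.261], [-1.0, 0.0, 0.0]]
ft_force: [-3.5, -2.7, 14.1]
finger_gap: 0.0002
```

arm_command(
  increments=[
    [[0.0005, 0, 0], 0, -1],
    [[0.0005, 0, 0], 0, -1],
  ],
)

```text
clock: 5.17
position: [0.4905, 0.3046, 0.0808]
eef_rot: [[0.0, 0.261, 0.965], [0.0, 0.965, -0.261], [-1.0, 0.0, 0.0]]
ft_force: [-2.8, -3.2, 11.8]
finger_gap: -0.0002
```

arm_command(
  increments=[
    [[0.0005, 0, 0], 0, -1],
    [[0.0005, 0, 0], 0, -1],
  ],
)

```text
clock: 5.33
position: [0.4906, 0.3046, 0.0802]
eef_rot: [[0.0, 0.261, 0.965], [0.0, 0.965, -0.261], [-1.0, 0.0, 0.0]]
ft_force: [-3.6, -0.5, 10.3]
finger_gap: 0.0001
```

arm_command(
  increments=[
    [[0.0005, 0, 0], 0, -1],
    [[0.0005, 0, 0], 0, -1],
  ],
)

```text
clock: 5.5
position: [0.4906, 0.3046, 0.0797]
eef_rot: [[0.0, 0.261, 0.965], [0.0, 0.965, -0.261], [-1.0, 0.0, 0.0]]
ft_force: [-2.4, -1.4, 7.7]
finger_gap: 0.0002
```

arm_command(
  increments=[
    [[0.0005, 0, 0], 0, -1],
    [[0.0005, 0, 0], 0, -1],
  ],
)

```text
clock: 5.67
position: [0.4906, 0.3046, 0.079]
eef_rot: [[0.0, 0.261, 0.965], [0.0, 0.965, -0.261], [-1.0, 0.0, 0.0]]
ft_force: [-0.8, -1.0, 6.0]
finger_gap: 0.0003
```

arm_command(
  increments=[
    [[0.0005, 0, 0], 0, -1],
    [[0.0005, 0, 0], 0, -1],
  ],
)

```text
clock: 5.83
position: [0.4905, 0.3046, 0.0783]
eef_rot: [[0.0, 0.261, 0.965], [0.0, 0.965, -0.261], [-1.0, 0.0, 0.0]]
ft_force: [0.5, 0.4, 1.3]
finger_gap: -0.0002
```

arm_command(
  increments=[
    [[0.0005, 0, 0], 0, -1],
    [[0.0005, 0, 0], 0, -1],
  ],
)

```text
clock: 6.0
position: [0.4903, 0.3046, 0.0775]
eef_rot: [[-0.0, 0.261, 0.965], [-0.0, 0.965, -0.261], [-1.0, -0.0, -0.0]]
ft_force: [-0.0, 0.3, 0.5]
finger_gap: -0.0
```

arm_command(
  increments=[
    [[0.0005, 0, 0], 0, -1],
    [[0.0005, 0, 0], 0, -1],
  ],
)

```text
clock: 6.17
position: [0.4903, 0.3046, 0.077]
eef_rot: [[-0.0, 0.261, 0.965], [-0.0, 0.965, -0.261], [-1.0, -0.0, -0.0]]
ft_force: [0.6, 0.3, -0.0]
finger_gap: 0.0001
```

arm_command(
  increments=[
    [[0.0005, 0, 0], 0, -1],
    [[0.0005, 0, 0], 0, -1],
  ],
)

```text
clock: 6.33
position: [0.4903, 0.3046, 0.0766]
eef_rot: [[-0.0, 0.261, 0.965], [-0.0, 0.965, -0.261], [-1.0, -0.0, -0.0]]
ft_force: [0.8, 0.0, -0.3]
finger_gap: -0.0001
```

L gave way at about 15 N, which is outside the limits, and clicked down. Next the middle latch.

arm_command(
  increments=[
    [[-0.03, 0, 0], 0, -1],
    [[-0.04, -0.03, 0.013], 0, -1],
    [[-0.04, -0.067, 0.028], 0, -1],
    [[-0.04, -0.104, 0.044], 0, -1],
    [[-0.04, -0.142, 0.06], 0, -1],
    [[-0.04, -0.18, 0.076], 0, -1],
    [[-0.025, -0.1885, 0.08], 0, -1],
    [[-0.013, -0.1885, 0.08], 0, -1],
  ],
)

```text
clock: 7.0
position: [0.5193, 0.0977, 0.0899]
eef_rot: [[0.002, 0.266, 0.964], [-0.001, 0.964, -0.266], [-1.0, -0.0, 0.002]]
ft_force: [-0.5, 0.2, -0.1]
finger_gap: 0.0001
```

arm_command(
  increments=[
    [[0, 0, 0], 0, -1],
    [[0, 0, 0], 0, -1],
  ],
)

```text
clock: 7.17
position: [0.5182, 0.1018, 0.0895]
eef_rot: [[-0.001, 0.261, 0.965], [-0.0, 0.965, -0.261], [-1.0, -0.001, -0.001]]
ft_force: [0.4, 0.6, -0.0]
finger_gap: 0.0001
```

```bash
python3 - <<'E'
from workcell import r
from h import *
p=r.read_camera("wrist"); cv2.imwrite("pics/w2.png",p["color"]); np.savez("w2.npz",**p)
print(proj(p,[[.518,.102,.064],[.4903,.3046,.053]]), r.get_obs()["position"])
C=cloud(p);m=np.hypot(C[...,0]-.49,C[...,1]-.303)<.012
print(m.sum(),np.percentile(C[m][:,2],[10,50,90]))
p=r.read_camera("top");C=cloud(p);m=np.hypot(C[...,0]-.4905,C[...,1]-.3035)<.012
print(m.sum(),np.percentile(C[m][:,2],[10,50,90]))
E
```

```text
[[250.33906367 257.88166478]
 [683.27488175  82.56891817]] [0.51849567 0.1022907  0.08998875]Traceback (most recent call last):
  File "<stdin>", line 6, in <module>
    return _quantile_unchecked(
        a, q, axis, out, overwrite_input, method, keepdims, weights)
    return _ureduce(a,
                    func=_quantile_ureduce_func,
    ...<5 lines>...
                    overwrite_input=overwrite_input,
                    method=method)
    r = func(a, **kwargs)
    result = _quantile(arr,
                       quantiles=q,
    ...<2 lines>...
                       out=out,
                       weights=wgt)
    slices_having_nans = np.isnan(arr[-1, ...])
                                  ~~~^^^^^^^^^
IndexError: index -1 is out of bounds for axis 0 with size 0
```

View pics/w2.png

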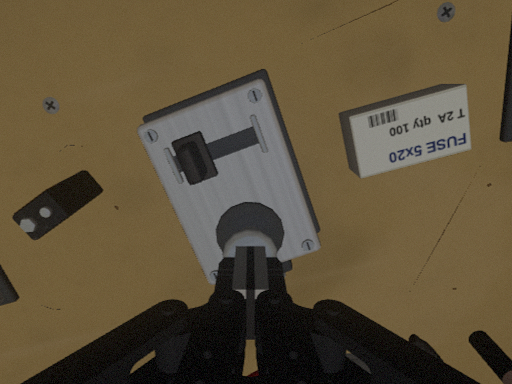

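The middle latch's cap is under the tips at (250,250), with carton and battery clear. I check the L cap's height later.

arm_command(
  increments=[
    [[0.001, 0, 0], 0, -1],
    [[0.002, 0, 0], 0, -1],
    [[0.0025, 0, 0], 0, -1],
    [[0.0025, 0, 0], 0, -1],
  ],
)

```text
clock: 7.55
position: [0.5185, 0.1022, 0.0874]
eef_rot: [[0.0, 0.26, 0.966], [0.0, 0.966, -0.26], [-1.0, 0.0, 0.0]]
ft_force: [-1.3, -0.4, 0.1]
finger_gap: 0.0
```

arm_command(
  increments=[
    [[0.0005, 0, 0], 0, -1],
    [[0.0005, 0, 0], 0, -1],
  ],
)

```text
clock: 7.72
position: [0.5185, 0.1019, 0.0868]
eef_rot: [[0.0, 0.261, 0.965], [-0.0, 0.965, -0.261], [-1.0, -0.0, 0.0]]
ft_force: [-0.6, 0.2, -0.3]
finger_gap: 0.0004
```

arm_command(
  increments=[
    [[0.0005, 0, 0], 0, -1],
    [[0.0005, 0, 0], 0, -1],
  ],
)

```text
clock: 7.88
position: [0.5184, 0.1018, 0.0862]
eef_rot: [[-0.0, 0.261, 0.965], [-0.0, 0.965, -0.261], [-1.0, -0.0, -0.0]]
ft_force: [-0.3, -0.6, -0.1]
finger_gap: 0.0002
```

arm_command(
  increments=[
    [[0.0005, 0, 0], 0, -1],
    [[0.0005, 0, 0], 0, -1],
  ],
)

```text
clock: 8.05
position: [0.5184, 0.1017, 0.0857]
eef_rot: [[-0.0, 0.261, 0.965], [-0.0, 0.965, -0.261], [-1.0, -0.0, -0.0]]
ft_force: [-1.0, 0.0, 2.3]
finger_gap: 0.0002
```

arm_command(
  increments=[
    [[0.0005, 0, 0], 0, -1],
    [[0.0005, 0, 0], 0, -1],
  ],
)

```text
clock: 8.22
position: [0.5184, 0.1018, 0.0852]
eef_rot: [[-0.0, 0.261, 0.965], [-0.0, 0.965, -0.261], [-1.0, -0.0, -0.0]]
ft_force: [-0.3, -0.9, 2.4]
finger_gap: 0.0002
```

arm_command(
  increments=[
    [[0.0005, 0, 0], 0, -1],
    [[0.0005, 0, 0], 0, -1],
  ],
)

```text
clock: 8.38
position: [0.5185, 0.1018, 0.0847]
eef_rot: [[-0.0, 0.261, 0.965], [-0.0, 0.965, -0.261], [-1.0, -0.0, -0.0]]
ft_force: [-1.6, -0.2, 3.7]
finger_gap: -0.0002
```

arm_command(
  increments=[
    [[0.0005, 0, 0], 0, -1],
    [[0.0005, 0, 0], 0, -1],
  ],
)

```text
clock: 8.55
position: [0.5185, 0.1018, 0.0842]
eef_rot: [[-0.0, 0.261, 0.965], [-0.0, 0.965, -0.261], [-1.0, -0.0, -0.0]]
ft_force: [-1.3, -0.6, 4.3]
finger_gap: -0.0
```

arm_command(
  increments=[
    [[0.0005, 0, 0], 0, -1],
    [[0.0005, 0, 0], 0, -1],
  ],
)

```text
clock: 8.72
position: [0.5185, 0.1018, 0.0836]
eef_rot: [[-0.0, 0.261, 0.965], [-0.0, 0.965, -0.261], [-1.0, -0.0, 0.0]]
ft_force: [-0.7, -0.0, 3.6]
finger_gap: 0.0004
```

arm_command(
  increments=[
    [[0.0005, 0, 0], 0, -1],
    [[0.0005, 0, 0], 0, -1],
  ],
)

```text
clock: 8.88
position: [0.5184, 0.1017, 0.0831]
eef_rot: [[-0.0, 0.261, 0.965], [-0.0, 0.965, -0.261], [-1.0, -0.0, -0.0]]
ft_force: [-0.8, -0.1, 3.8]
finger_gap: 0.0003
```

arm_command(
  increments=[
    [[0.0005, 0, 0], 0, -1],
    [[0.0005, 0, 0], 0, -1],
  ],
)

```text
clock: 9.05
position: [0.5185, 0.1018, 0.0826]
eef_rot: [[0.0, 0.261, 0.965], [-0.0, 0.965, -0.261], [-1.0, -0.0, 0.0]]
ft_force: [-1.4, -0.2, 3.5]
finger_gap: 0.0
```

arm_command(
  increments=[
    [[0.0005, 0, 0], 0, -1],
    [[0.0005, 0, 0], 0, -1],
  ],
)

```text
clock: 9.22
position: [0.5185, 0.1018, 0.0821]
eef_rot: [[-0.0, 0.261, 0.965], [-0.0, 0.965, -0.261], [-1.0, -0.0, -0.0]]
ft_force: [-0.8, -0.8, 2.5]
finger_gap: 0.0002
```

arm_command(
  increments=[
    [[0.0005, 0, 0], 0, -1],
    [[0.0005, 0, 0], 0, -1],
  ],
)

```text
clock: 9.38
position: [0.5185, 0.1018, 0.0816]
eef_rot: [[0.0, 0.261, 0.965], [-0.0, 0.965, -0.261], [-1.0, -0.0, 0.0]]
ft_force: [0.9, -0.5, 0.7]
finger_gap: 0.0
```

arm_command(
  increments=[
    [[0.0005, 0, 0], 0, -1],
    [[0.0005, 0, 0], 0, -1],
  ],
)

```text
clock: 9.55
position: [0.5184, 0.1017, 0.0811]
eef_rot: [[-0.0, 0.261, 0.965], [-0.0, 0.965, -0.261], [-1.0, -0.0, -0.0]]
ft_force: [1.3, 0.3, 0.2]
finger_gap: -0.0004
```

arm_command(
  increments=[
    [[0.0005, 0, 0], 0, -1],
    [[0.0005, 0, 0], 0, -1],
  ],
)

```text
clock: 9.72
position: [0.5183, 0.1017, 0.0805]
eef_rot: [[-0.0, 0.261, 0.965], [-0.0, 0.965, -0.261], [-1.0, -0.0, -0.0]]
ft_force: [-0.1, -0.5, 0.1]
finger_gap: -0.0001
```

arm_command(
  increments=[
    [[0.0005, 0, 0], 0, -1],
    [[0.0005, 0, 0], 0, -1],
  ],
)

```text
clock: 9.88
position: [0.5184, 0.1017, 0.0801]
eef_rot: [[-0.0, 0.261, 0.965], [-0.0, 0.965, -0.261], [-1.0, -0.0, -0.0]]
ft_force: [-1.4, 1.1, 0.4]
finger_gap: -0.0002
```

arm_command(
  increments=[
    [[0.0005, 0, 0], 0, -1],
    [[0.0005, 0, 0], 0, -1],
  ],
)

```text
clock: 10.05
position: [0.5184, 0.1017, 0.0796]
eef_rot: [[-0.0, 0.261, 0.965], [-0.0, 0.965, -0.261], [-1.0, -0.0, -0.0]]
ft_force: [0.6, -0.7, -0.2]
finger_gap: 0.0
```

M gave way at about 4 N, which is outside the limits, and clicked. Now the right latch. I turn to line up with it on the way.

arm_command(
  increments=[
    [[-0.03, 0, 0], 0, -1],
    [[-0.04, -0.035, 0.008], -0.06, -1],
    [[-0.04, -0.075, 0.018], -0.12, -1],
    [[-0.04, -0.115, 0.027], -0.18, -1],
    [[-0.04, -0.155, 0.037], -0.24, -1],
    [[-0.04, -0.195, 0.046], -0.286, -1],
    [[-0.02, -0.209, 0.0495], -0.286, -1],
    [[-0.01, -0.209, 0.0495], -0.286, -1],
  ],
)

```text
clock: 10.72
position: [0.511, -0.1176, 0.0891]
eef_rot: [[0.0, -0.016, 1.0], [-0.001, 1.0, 0.016], [-1.0, -0.001, 0.0]]
ft_force: [-1.5, 1.2, -0.4]
finger_gap: 0.0
```

arm_command(
  increments=[
    [[0, 0, 0], 0, -1],
    [[0, 0, 0], 0, -1],
  ],
)

```text
clock: 10.88
position: [0.5115, -0.1122, 0.0894]
eef_rot: [[-0.001, -0.022, 1.0], [0.0, 1.0, 0.022], [-1.0, 0.0, -0.001]]
ft_force: [0.7, 0.2, -0.9]
finger_gap: 0.0001
```

```bash
python3 - <<'E'
from workcell import r
from h import *
p=r.read_camera("wrist"); cv2.imwrite("pics/w3.png",p["color"]); np.savez("w3.npz",**p)
print(proj(p,[[.5118,-.113,.064],[.4618,-.1242,.0575]]), r.get_obs()["position"],r.get_obs()["eef_rot"].round(3))
C=cloud(p);z=C[...,2];m=(z>.05)&(z<.062)&(np.hypot(C[...,0]-.462,C[...,1]+.124)<.018)
t=C[m];print(len(t),t.mean(0),t.min(0),t.max(0)); print(cv2.minAreaRect(t[:,:2].astype(np.float32)))
E
```

```text
[[248.87334483 259.09374324]
 [226.41337842 152.61650538]] [ 0.51192611 -0.11186296  0.08989616] [[-0.    -0.023  1.   ]
 [ 0.     1.     0.023]
 [-1.     0.    -0.   ]]
698 [ 0.46127497 -0.12511487  0.05651305] [ 0.45284188 -0.12931782  0.05040246] [ 0.47097014 -0.12124948  0.058584  ]
((0.46190863847732544, -0.12530869245529175), (0.01812882535159588, 0.008065907284617424), 0.22150970995426178)
```

View pics/w3.png

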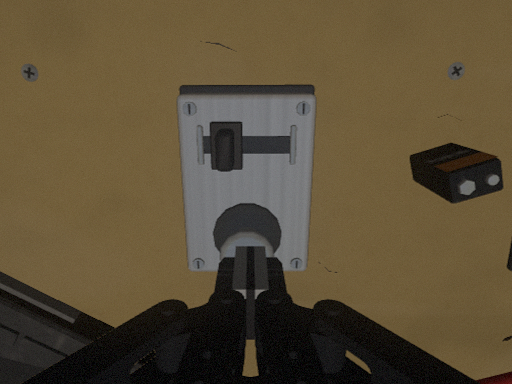

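The tool is aligned and the cap is under the tips at (249,255). The tag fin is at (226,148), at world (0.4615, -0.1252).

arm_command(
  increments=[
    [[0.001, 0, 0], 0, -1],
    [[0.002, 0, 0], 0, -1],
    [[0.003, 0, 0], 0, -1],
    [[0.003, 0, 0], 0, -1],
  ],
)

```text
clock: 11.27
position: [0.5119, -0.1124, 0.0868]
eef_rot: [[0.0, -0.023, 1.0], [0.0, 1.0, 0.023], [-1.0, 0.0, 0.0]]
ft_force: [-0.2, -0.1, 0.3]
finger_gap: -0.0001
```

arm_command(
  increments=[
    [[0.0005, 0, 0], 0, -1],
    [[0.0005, 0, 0], 0, -1],
  ],
)

```text
clock: 11.43
position: [0.5118, -0.1128, 0.0863]
eef_rot: [[0.0, -0.022, 1.0], [-0.0, 1.0, 0.022], [-1.0, -0.0, 0.0]]
ft_force: [-0.6, 0.2, 1.1]
finger_gap: 0.0001
```

arm_command(
  increments=[
    [[0.0005, 0, 0], 0, -1],
    [[0.0005, 0, 0], 0, -1],
  ],
)

```text
clock: 11.6
position: [0.5118, -0.1129, 0.0858]
eef_rot: [[0.0, -0.022, 1.0], [0.0, 1.0, 0.022], [-1.0, 0.0, 0.0]]
ft_force: [-0.5, 0.9, 4.5]
finger_gap: 0.0004
```

arm_command(
  increments=[
    [[0.0005, 0, 0], 0, -1],
    [[0.0005, 0, 0], 0, -1],
  ],
)

```text
clock: 11.77
position: [0.5118, -0.1128, 0.0853]
eef_rot: [[0.0, -0.022, 1.0], [0.0, 1.0, 0.022], [-1.0, 0.0, 0.0]]
ft_force: [-1.6, 2.3, 4.5]
finger_gap: -0.0001
```

arm_command(
  increments=[
    [[0.0005, 0, 0], 0, -1],
    [[0.0005, 0, 0], 0, -1],
  ],
)

```text
clock: 11.93
position: [0.5118, -0.1128, 0.0848]
eef_rot: [[0.0, -0.022, 1.0], [0.0, 1.0, 0.022], [-1.0, 0.0, 0.0]]
ft_force: [-1.0, 1.8, 6.1]
finger_gap: 0.0002
```

arm_command(
  increments=[
    [[0.0005, 0, 0], 0, -1],
    [[0.0005, 0, 0], 0, -1],
  ],
)

```text
clock: 12.1
position: [0.5118, -0.1129, 0.0843]
eef_rot: [[0.0, -0.022, 1.0], [0.0, 1.0, 0.022], [-1.0, 0.0, 0.0]]
ft_force: [-1.4, 2.3, 5.8]
finger_gap: 0.0001
```

arm_command(
  increments=[
    [[0.0005, 0, 0], 0, -1],
    [[0.0005, 0, 0], 0, -1],
  ],
)

```text
clock: 12.27
position: [0.5118, -0.1129, 0.0838]
eef_rot: [[0.0, -0.022, 1.0], [0.0, 1.0, 0.022], [-1.0, 0.0, 0.0]]
ft_force: [-1.8, 0.7, 7.5]
finger_gap: -0.0001
```

arm_command(
  increments=[
    [[0.0005, 0, 0], 0, -1],
    [[0.0005, 0, 0], 0, -1],
  ],
)

```text
clock: 12.43
position: [0.5118, -0.1129, 0.0833]
eef_rot: [[0.0, -0.022, 1.0], [0.0, 1.0, 0.022], [-1.0, 0.0, 0.0]]
ft_force: [-1.9, 1.6, 6.7]
finger_gap: 0.0
```

arm_command(
  increments=[
    [[0.0005, 0, 0], 0, -1],
    [[0.0005, 0, 0], 0, -1],
  ],
)

```text
clock: 12.6
position: [0.5118, -0.1129, 0.0829]
eef_rot: [[0.0, -0.022, 1.0], [0.0, 1.0, 0.022], [-1.0, 0.0, 0.0]]
ft_force: [-2.0, 2.1, 7.2]
finger_gap: 0.0001
```

arm_command(
  increments=[
    [[0.0005, 0, 0], 0, -1],
    [[0.0005, 0, 0], 0, -1],
  ],
)

```text
clock: 12.77
position: [0.5118, -0.1129, 0.0824]
eef_rot: [[0.0, -0.022, 1.0], [0.0, 1.0, 0.022], [-1.0, 0.0, 0.0]]
ft_force: [-1.9, 1.1, 7.9]
finger_gap: 0.0001
```

arm_command(
  increments=[
    [[0.0005, 0, 0], 0, -1],
    [[0.0005, 0, 0], 0, -1],
  ],
)

```text
clock: 12.93
position: [0.5119, -0.1128, 0.0819]
eef_rot: [[0.0, -0.022, 1.0], [0.0, 1.0, 0.022], [-1.0, 0.0, 0.0]]
ft_force: [-1.6, 2.0, 8.1]
finger_gap: 0.0001
```

arm_command(
  increments=[
    [[0.0005, 0, 0], 0, -1],
    [[0.0005, 0, 0], 0, -1],
  ],
)

```text
clock: 13.1
position: [0.5118, -0.1128, 0.0814]
eef_rot: [[0.0, -0.022, 1.0], [0.0, 1.0, 0.022], [-1.0, 0.0, 0.0]]
ft_force: [-2.1, 2.0, 9.2]
finger_gap: -0.0003
```

arm_command(
  increments=[
    [[0.0005, 0, 0], 0, -1],
    [[0.0005, 0, 0], 0, -1],
  ],
)

```text
clock: 13.27
position: [0.5118, -0.1128, 0.0809]
eef_rot: [[0.0, -0.022, 1.0], [0.0, 1.0, 0.022], [-1.0, 0.0, 0.0]]
ft_force: [-2.4, 1.8, 8.1]
finger_gap: -0.0003
```

arm_command(
  increments=[
    [[0.0005, 0, 0], 0, -1],
    [[0.0005, 0, 0], 0, -1],
  ],
)

```text
clock: 13.43
position: [0.5118, -0.1128, 0.0804]
eef_rot: [[0.0, -0.022, 1.0], [0.0, 1.0, 0.022], [-1.0, 0.0, 0.0]]
ft_force: [-2.4, 1.0, 8.9]
finger_gap: 0.0001
```

arm_command(
  increments=[
    [[0.0005, 0, 0], 0, -1],
    [[0.0005, 0, 0], 0, -1],
  ],
)

```text
clock: 13.6
position: [0.5119, -0.1129, 0.0799]
eef_rot: [[0.0, -0.022, 1.0], [0.0, 1.0, 0.022], [-1.0, 0.0, 0.0]]
ft_force: [-1.2, 1.5, 9.6]
finger_gap: 0.0001
```

arm_command(
  increments=[
    [[0.0005, 0, 0], 0, -1],
    [[0.0005, 0, 0], 0, -1],
  ],
)

```text
clock: 13.77
position: [0.5119, -0.1128, 0.0794]
eef_rot: [[0.0, -0.022, 1.0], [0.0, 1.0, 0.022], [-1.0, 0.0, 0.0]]
ft_force: [-2.1, 2.3, 7.9]
finger_gap: -0.0001
```

arm_command(
  increments=[
    [[0.0005, 0, 0], 0, -1],
    [[0.0005, 0, 0], 0, -1],
  ],
)

```text
clock: 13.93
position: [0.5119, -0.1129, 0.0789]
eef_rot: [[0.0, -0.022, 1.0], [0.0, 1.0, 0.022], [-1.0, 0.0, 0.0]]
ft_force: [-2.1, 1.3, 7.3]
finger_gap: 0.0001
```

arm_command(
  increments=[
    [[0.0005, 0, 0], 0, -1],
    [[0.0005, 0, 0], 0, -1],
  ],
)

```text
clock: 14.1
position: [0.5119, -0.1129, 0.0784]
eef_rot: [[0.0, -0.022, 1.0], [0.0, 1.0, 0.022], [-1.0, 0.0, 0.0]]
ft_force: [-1.7, 2.6, 7.2]
finger_gap: -0.0
```

arm_command(
  increments=[
    [[0.0005, 0, 0], 0, -1],
    [[0.0005, 0, 0], 0, -1],
  ],
)

```text
clock: 14.27
position: [0.5119, -0.1129, 0.0778]
eef_rot: [[0.0, -0.022, 1.0], [0.0, 1.0, 0.022], [-1.0, 0.0, 0.0]]
ft_force: [-1.7, 1.2, 6.1]
finger_gap: -0.0001
```

arm_command(
  increments=[
    [[0.0005, 0, 0], 0, -1],
    [[0.0005, 0, 0], 0, -1],
  ],
)

```text
clock: 14.43
position: [0.5119, -0.1129, 0.0773]
eef_rot: [[0.0, -0.022, 1.0], [0.0, 1.0, 0.022], [-1.0, 0.0, 0.0]]
ft_force: [0.0, 1.3, 4.8]
finger_gap: 0.0002
```

arm_command(
  increments=[
    [[0.0005, 0, 0], 0, -1],
    [[0.0005, 0, 0], 0, -1],
  ],
)

```text
clock: 14.6
position: [0.5119, -0.1129, 0.0767]
eef_rot: [[0.0, -0.022, 1.0], [-0.0, 1.0, 0.022], [-1.0, -0.0, 0.0]]
ft_force: [-0.6, 1.1, 3.6]
finger_gap: 0.0001
```

arm_command(
  increments=[
    [[0.0005, 0, 0], 0, -1],
    [[0.0005, 0, 0], 0, -1],
  ],
)

```text
clock: 14.77
position: [0.5118, -0.1129, 0.0761]
eef_rot: [[0.0, -0.022, 1.0], [-0.0, 1.0, 0.022], [-1.0, -0.0, 0.0]]
ft_force: [1.5, 0.6, 0.9]
finger_gap: 0.0001
```

arm_command(
  increments=[
    [[0.0005, 0, 0], 0, -1],
    [[0.0005, 0, 0], 0, -1],
  ],
)

```text
clock: 14.93
position: [0.5116, -0.113, 0.0755]
eef_rot: [[-0.0, -0.022, 1.0], [-0.0, 1.0, 0.022], [-1.0, -0.0, -0.0]]
ft_force: [-0.2, 0.5, -0.2]
finger_gap: -0.0
```

arm_command(
  increments=[
    [[0.0005, 0, 0], 0, -1],
    [[0.0005, 0, 0], 0, -1],
  ],
)

```text
clock: 15.1
position: [0.5116, -0.113, 0.075]
eef_rot: [[-0.0, -0.022, 1.0], [-0.0, 1.0, 0.022], [-1.0, -0.0, -0.0]]
ft_force: [-0.3, -0.1, 0.9]
finger_gap: 0.0003
```

arm_command(
  increments=[
    [[0.0005, 0, 0], 0, -1],
    [[0.0005, 0, 0], 0, -1],
  ],
)

```text
clock: 15.27
position: [0.5116, -0.113, 0.0746]
eef_rot: [[-0.0, -0.022, 1.0], [-0.0, 1.0, 0.022], [-1.0, -0.0, -0.0]]
ft_force: [-0.7, 0.4, 0.1]
finger_gap: 0.0005
```

arm_command(
  increments=[
    [[-0.02, 0, 0], 0, -1],
    [[-0.04, 0, 0], 0, -1],
    [[-0.06, 0, 0], 0, -1],
    [[-0.07, -0.03, -0.02], 0, -1],
    [[-0.07, -0.06, -0.05], 0, -1],
    [[-0.07, -0.06, -0.05], 0, -1],
  ],
)

```text
clock: 15.77
position: [0.4587, -0.179, 0.1453]
eef_rot: [[-0.001, -0.016, 1.0], [-0.001, 1.0, 0.016], [-1.0, -0.001, -0.001]]
ft_force: [-0.7, -1.8, 0.4]
finger_gap: -0.0002
```

```bash
python3 - <<'E'
from workcell import r
from h import *
p=r.read_camera("top"); cv2.imwrite("pics/top1.png",p["color"]); np.savez("top1.npz",**p)
C=cloud(p)
for n,c in dict(L=(.4905,.303),M=(.518,.102),R=(.5117,-.113)).items():
    m=np.hypot(C[...,0]-c[0],C[...,1]-c[1])<.010
    print(n,m.sum(),np.percentile(C[m][:,2],[10,50,90]).round(4) if m.any() else 0)
q=r.read_camera("side"); cv2.imwrite("pics/side1.png",cv2.resize(q["color"][130:320,150:400],None,fx=3.1,fy=3.1,interpolation=3))
C=cloud(q)
for n,c in dict(L=(.4905,.303),M=(.518,.102),R=(.5117,-.113)).items():
    m=(np.hypot(C[...,0]-c[0],C[...,1]-c[1])<.012)&(C[...,2]>.042)
    print(n,m.sum(),np.percentile(C[m][:,2],[10,50,90]).round(4) if m.any() else 0)
o=r.get_obs();print(o["position"],o["clock"])
E
```

```text
L 57 [0.0518 0.0538 0.0561]
M 63 [0.0536 0.0558 0.0579]
R 59 [0.0483 0.0507 0.0527]
L 40 [0.0431 0.0512 0.0551]
M 19 [0.0434 0.0488 0.0578]
R 78 [0.0438 0.0517 0.0525]
[ 0.46209909 -0.17525631  0.14503342] 15.8667
```

View pics/side1.png

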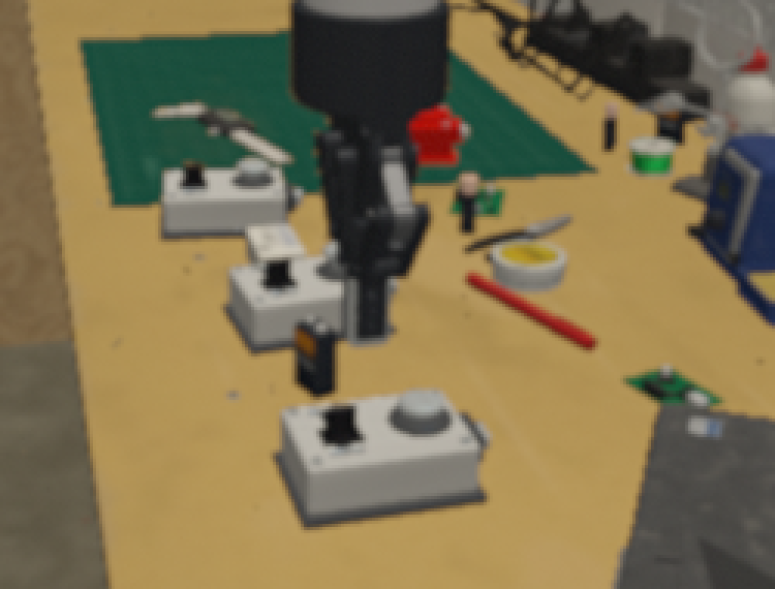

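All three caps are down (heights about 53.8, 55.8 and 50.7 mm), and R gave way at about 9 N, so R's tag is the one to slide. I check for obstacles around the push start first.

```bash
python3 - <<'E'
from h import *
p=np.load("top0.npz");C=cloud(p)
m=(abs(C[...,0]-.46)<.1)&(C[...,1]<-.155)&(C[...,1]>-.28)
print(C[m][:,2].max(), C[m][C[m][:,2]>.02][:5])
p=np.load("w3.npz");C=cloud(p);print("fin",[C[v,226].round(4).tolist() for v in (135,148,160)])
E
```

```text
0.018470335644926728 []
fin [[0.4541, -0.1245, 0.0559], [0.4597, -0.1244, 0.0578], [0.4652, -0.1244, 0.0574]]
```

arm_command(
  increments=[
    [[0.03, 0, 0], 0, -1],
    [[0.06, 0, 0], 0, -1],
    [[0.077, 0, 0], 0, -1],
    [[0.077, 0, 0], 0, -1],
    [[0.077, 0.0, 0], 0, -1],
  ],
)

```text
clock: 16.28
position: [0.463, -0.1734, 0.0672]
eef_rot: [[-0.002, -0.023, 1.0], [0.0, 1.0, 0.023], [-1.0, 0.0, -0.002]]
ft_force: [-0.5, 0.4, 1.0]
finger_gap: 0.0
```

arm_command(
  increments=[
    [[0, 0.008, 0], 0, -1],
    [[0, 0.016, 0], 0, -1],
    [[0, 0.024, 0], 0, -1],
    [[0, 0.028, 0], 0, -1],
    [[0, 0.032, 0], 0, -1],
    [[0, 0.036, 0], 0, -1],
    [[0, 0.036, 0], 0, -1],
  ],
)

```text
clock: 16.87
position: [0.4626, -0.1373, 0.068]
eef_rot: [[0.001, -0.023, 1.0], [0.0, 1.0, 0.023], [-1.0, 0.0, 0.001]]
ft_force: [0.2, -0.0, -0.3]
finger_gap: -0.0001
```

arm_command(
  increments=[
    [[0, 0.003, 0], 0, -1],
    [[0, 0.006, 0], 0, -1],
    [[0, 0.009, 0], 0, -1],
    [[0, 0.009, 0], 0, -1],
  ],
)

```text
clock: 17.2
position: [0.4621, -0.1285, 0.0677]
eef_rot: [[-0.0, -0.022, 1.0], [0.0, 1.0, 0.022], [-1.0, 0.0, -0.0]]
ft_force: [-0.1, 0.4, 0.2]
finger_gap: -0.0
```

```bash
python3 - <<'E'
from workcell import r
from h import *
p=r.read_camera("wrist"); cv2.imwrite("pics/w4.png",p["color"])
o=r.get_obs();print(o["position"],o["clock"],o["ft_force"])
E
```

```text
[ 0.46195266 -0.1286976   0.06762233] 17.25 [-0.63293825  0.27508869  0.0968799 ]
```

View pics/w4.png

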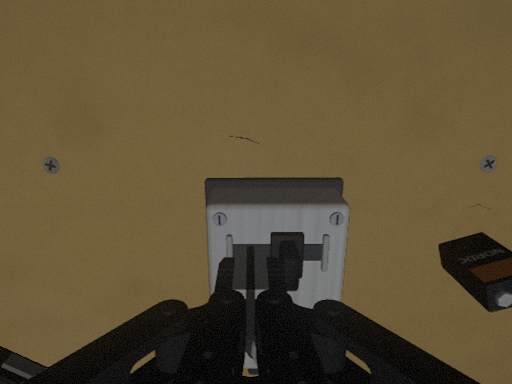

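The tag is part way across, at (287,250), with the end bar at column 326. I keep pushing.

arm_command(
  increments=[
    [[0, 0.003, 0], 0, -1],
    [[0, 0.006, 0], 0, -1],
    [[0, 0.006, 0], 0, -1],
  ],
)

```text
clock: 17.5
position: [0.4618, -0.1225, 0.0676]
eef_rot: [[-0.0, -0.022, 1.0], [0.0, 1.0, 0.022], [-1.0, 0.0, -0.0]]
ft_force: [-0.6, 0.3, -0.2]
finger_gap: 0.0002
```

arm_command(
  increments=[
    [[0, 0.002, 0], 0, -1],
    [[0, 0.002, 0], 0, -1],
  ],
)

```text
clock: 17.67
position: [0.4618, -0.1208, 0.0677]
eef_rot: [[-0.0, -0.022, 1.0], [0.0, 1.0, 0.022], [-1.0, 0.0, -0.0]]
ft_force: [0.1, -0.9, -0.2]
finger_gap: -0.0002
```

arm_command(
  increments=[
    [[0, 0.001, 0], 0, -1],
    [[0, 0.001, 0], 0, -1],
  ],
)

```text
clock: 17.83
position: [0.4618, -0.1205, 0.0677]
eef_rot: [[-0.0, -0.022, 1.0], [-0.001, 1.0, 0.022], [-1.0, -0.001, -0.0]]
ft_force: [-0.6, -4.3, -1.2]
finger_gap: 0.0
```

arm_command(
  increments=[
    [[0, 0.001, 0], 0, -1],
    [[0, 0.001, 0], 0, -1],
  ],
)

```text
clock: 18.0
position: [0.4618, -0.1202, 0.0678]
eef_rot: [[0.0, -0.021, 1.0], [-0.001, 1.0, 0.021], [-1.0, -0.001, 0.0]]
ft_force: [-0.8, -9.6, -1.9]
finger_gap: 0.0002
```

The force rises with almost no motion, so the tag is at the end stop. I back away, lift and check.

arm_command(
  increments=[
    [[0, -0.005, 0], 0, -1],
    [[0, -0.02, 0], 0, -1],
    [[-0.03, -0.03, 0], 0, -1],
    [[-0.07, -0.03, 0], 0, -1],
    [[-0.11, -0.03, 0], 0, -1],
    [[-0.14, -0.03, 0], 0, -1],
    [[-0.16, -0.03, 0], 0, -1],
    [[-0.16, -0.03, 0], 0, -1],
  ],
)

```text
clock: 18.67
position: [0.4643, -0.1494, 0.2319]
eef_rot: [[0.006, -0.022, 1.0], [-0.0, 1.0, 0.022], [-1.0, -0.0, 0.006]]
ft_force: [1.5, -0.8, 0.6]
finger_gap: -0.0002
```

```bash
python3 - <<'E'
from workcell import r
from h import *
o=r.get_obs();print(o["position"],o["clock"],o["ft_force"])
p=r.read_camera("wrist"); cv2.imwrite("pics/w5.png",p["color"])
C=cloud(p);z=C[...,2];m=(z>.048)&(z<.062)&(np.hypot(C[...,0]-.462,C[...,1]+.11)<.03)
t=C[m];print(len(t),cv2.minAreaRect(t[:,:2].astype(np.float32)) if len(t) else 0)
p=r.read_camera("top"); cv2.imwrite("pics/top2.png",cv2.resize(p["color"][100:300,100:430],None,fx=2.4,fy=2.4,interpolation=3))
C=cloud(p)
for n,c in dict(L=(.4905,.303),M=(.518,.102),R=(.5117,-.113)).items():
    m=np.hypot(C[...,0]-c[0],C[...,1]-c[1])<.010
    print(n,m.sum(),np.percentile(C[m][:,2],[10,50,90]).round(4) if m.any() else 0)
for n,c in dict(L=(.440,.303),M=(.47,.095),R=(.462,-.113)).items():
    z=C[...,2];m=(np.hypot(C[...,0]-c[0],C[...,1]-c[1])<.028)&(z>.05)&(z<.0615)
    print("tag",n,m.sum(),C[m].mean(0).round(4))
E
```

```text
[ 0.46432562 -0.14942922  0.23194712] 18.6667 [ 1.5198291  -0.77044803  0.63315807]
203 ((0.46098989248275757, -0.10339752584695816), (0.00812917947769165, 0.017696544528007507), 88.53378295898438)
L 57 [0.0511 0.0535 0.0551]
M 62 [0.0543 0.0564 0.0587]
R 267 [0.0506 0.5649 0.5858]
tag L 31 [0.4401 0.2988 0.0572]
tag M 25 [0.4697 0.0867 0.0574]
tag R 33 [ 0.462  -0.1022  0.0572]
```

View pics/w5.png

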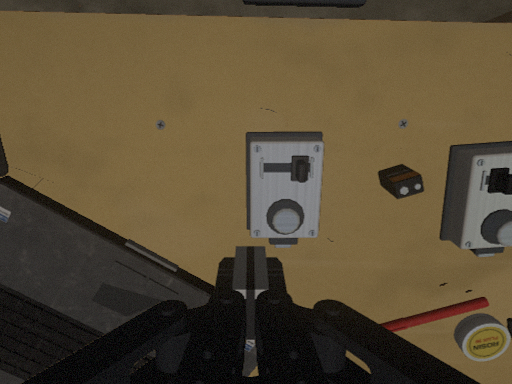

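View pics/top2.png

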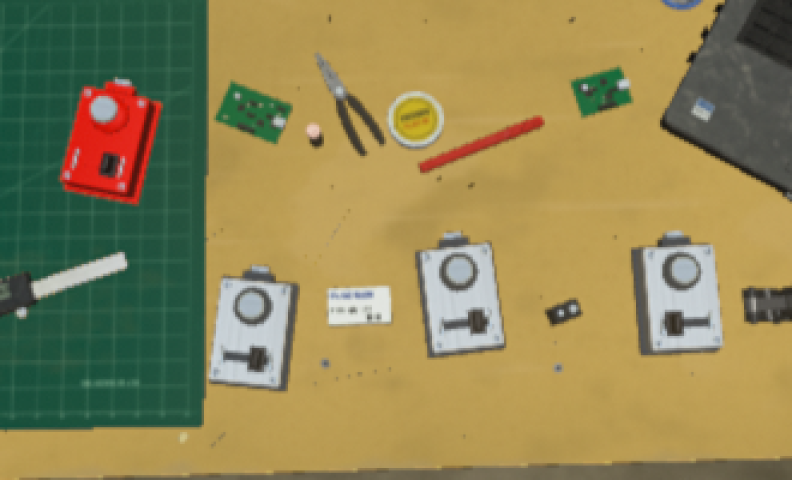

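R's tag is at the left (+y) end of its track, at (675,322) in the crop. The other two tags are at their right ends, carton and battery have not moved, and the hand is clear.

```bash
python3 -c "
from workcell import r
print(r.close_job())"
```

```text
the job is handed in; nothing more can be done
None
```

All three plungers are clicked down, and the tag of the right-hand latch, the only one within 6 to 11 N, is slid across to the other end of its track. I drew the hand back and handed the job in at about 19 s; no verdict is reported.

| Latch | Release force felt | Cap height after (depth image) | Tag |
|---|---|---|---|
| Left | about 15 N (outside the limits) | 53.5 mm | not moved |
| Middle | about 4 N (outside the limits) | 56.4 mm | not moved |
| Right | about 9 N (within the limits) | 50.7 mm | slid about 22 mm to its +y end stop |

- **Forces:** The forces are read at the end of each 0.5 mm step. The highest reading on any plunger was about 16 N, counting the sideways part. The tag's end stop showed as a push force of about 10 N with almost no motion.
- **Bystanders:** In the last pictures the carton, the battery and the red look-alike looked unmoved. I did not measure their positions again.
- **Checks that were off:** In the last top picture the hand hid the right-hand cap, so its height comes from the picture taken just before the tag was pushed. The last wrist view shows it still down. The side camera's cap heights were too scattered to use.

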